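Ratchet stroke on the gemstone carousel

ROBOT

A 6-joint arm with a two-finger parallel gripper is mounted at the origin on the work surface. World frame = base frame: x ahead of the robot, y to its left, z up, the work surface at z = 0. Lengths are in mm, angles in rad, forces in N, time in s.
With the tool pointing down it reaches from about 300 to 950 mm from the base axis. Payload 3.1 kg.
Tool frame: the origin (TCP) lies midway between the tips of the shut fingers; the grasp point (between the pads) lies 19 mm behind it; z points along the fingers, y is the line along which they close (so a half turn about z gives the same grasp; the last joint's range is limited). The gripper opens to 85 mm and grips with 20 to 120 N. Pads are 22 mm wide; open, the fingers measure 114 mm over their backs; the gripper's body (76 mm by 85 mm) begins 54 mm behind the grasp point. The pads swing forward as they close: fully open they stand 13 mm farther back than shut.
Start: joints at [-1.418, 0.308, 1.634, -0, 1.2, -0.07], TCP at [138.073, -609.564, 231.272] pointing down, gripper open.
Joint ranges: [-3.06, 3.06], [-0.79, 1.96], [0.05, 2.63], [-1.19, 4.34], [0.05, 2.64], [-2.94, 2.94]. Speed limits (rad/s): [2.79, 2.79, 3.14, 3.14, 3.14, 3.14].

INTERFACE

Orientations are given as a rotation vector (axis times angle).
In Python, from station import robot, workorder, capture, get_obs gives the robot as it stands (robot), with the cameras as plain functions, the job (workorder) and the readings as plain functions.
- The arm moves only by the tool drive_effector, called after "Call:" as name([rows], argument=value, ...), one row to a line, values as JSON. Schema: {"type":"object","properties":{"steps":{"type":"array","items":{"type":"array","prefixItems":[{"type":"array","items":{"type":"number"},"minItems":3,"maxItems":3},{"type":"array","items":{"type":"number"},"minItems":3,"maxItems":3},{"type":"number"}],"minItems":3,"maxItems":3},"minItems":1,"maxItems":8},"grip_n":{"type":"number"},"only":{"type":"string"},"quiet":{"type":"boolean"},"lines":{"type":"string"}},"required":["steps"],"additionalProperties":false}. steps is a list of rows, 1 to 8 of them, each written [[dx, dy, dz], [rx, ry, rz], opening]: dx, dy, dz in mm, then a rotation vector rx, ry, rz in rad, then the finger opening in mm; each row shifts and turns the commanded pose from where the row before left it, along the tool's axes as they then stand; what a row does not reach is not made up. A row lasts 1/12 s, in which the tool goes at most 41.7 mm and 0.125 rad, less where a joint would pass 70% of its speed; a pose out of reach is approached as far as the arm can. The fingers move at their own pace and stop on an object; grip_n is the grip in N (left out, the last holds). Time passes only in rows, so rows that do not move let the fingers close. The tool returns the time, the measured TCP pose, the force, the opening and the grip force at its end. only (a regular expression) keeps the lines of the reply that match it, lines (a string "A,B") keeps lines A to B, and quiet returns only ok. Input that does not fit is refused with a message, and nothing moves.
- get_obs(): the state, without advancing time (a new reading comes with each control period).
- capture(name): name is "scene" or "top" or "wrist"; returns a dict with "image" (400x640x3 uint8, red, green, blue), "depth" (400x640 float32, mm along the optical axis (not along the pixel's ray), 0 where there is no reading), "K" (3x3 intrinsics, pixels), "R" (3x3) and "t" (3): a world point X has camera coordinates R X + t; the wrist camera has in their place "hand_eye" (4x4, takes a point from camera to tool coordinates, whose origin is the TCP and whose axes are the flange's). Camera axes: x right, y down, z forward; pixel columns grow to the right and rows downward; lengths in mm; the calibration is good to about 2 mm. A picture is of the moment at which its call begins: read the wrist's pose just before it.
- workorder.close_job(): hands the job in; it is judged then, once.
The state is a dict: "time": time; "qpos": joint angles; "joint_velocities": joint speeds; "tau": joint torques, N m; "tcp_pos": TCP position; "tcp_rot": TCP orientation; "force": force on the tool from outside, world axes, zero at the start; "torque": the same for the moment, N m; "gripper_width": finger opening in mm; "grasp_force": force on a finger pad.
Only numpy, scipy, OpenCV 4.12 (cv2) and the standard library are available. Lean on these libraries where they do the work, as an engineer would, in place of code of your own. Each camera call takes 0.05 s, during which the arm holds its last target. There are 200 camera calls.

TASK

Two stone carousels stand on the jeweller's bench; try the ratchet of the one holding the blue-green turquoise stones. Holding or pushing only the black knob of its lever, swing the lever once counter-clockwise (seen from above) all the way to its far stop, so that it carries the tray round with it, then swing it all the way back to its starting stop, where it should click back freely and leave the tray turned, and let go. Do not touch the tray, and leave the carousel with the red coral stones alone.

Things in the scene. Friction and masses are not known exactly. Their poses are not given: they have to be found in the camera images.
- turquoise_tray: Round tray full of blue-green stones, on a fixed wooden foot. Origin on the vertical axis that tray and lever share, 31 mm above the bench; x axis to the white mark. Aluminium rim 186 mm across with 24 upright ratchet pins, 15 degrees apart; inside it a wooden wall 150 mm across, up to 59 mm above the bench. Turns about z against 0.15 N m of friction, stays where left.
- turquoise_mark (a point): White dot on the tray's wooden wall, 68 mm from the axis, 60 mm above the bench; turns with the tray and may start anywhere round it.
- turquoise_knob (a point): Top centre of the upright black round knob at the end of the turquoise carousel's brass lever. Knob 24 mm in diameter, from 48 to 110 mm above the bench, 145 mm from the turning axis, on the side away from the robot; fixed to the lever, moves with it on a level circle about the axis.
- turquoise_lever (a joint): Angle of its brass lever, rad: 0 at the starting stop, growing counter-clockwise from above, 1.309 (75 degrees) at the far stop; starts at 0 to 0.12. Going up, its pawl catches a pin within 15 degrees and carries the tray along; going down it clicks over the pins and the tray stays. 1 to 3 N at the knob, no spring, stays where left.
- coral_knob (a point): Top centre of the same kind of knob on the other, otherwise identical carousel, full of red coral stones: a bystander, to be left alone.

How it is judged:
By the outcome, as a careful person would: the job done as asked, in the order asked, and still so for the second after the job is handed in, with the robot touching nothing.
It also fails if it takes over 45 s, if anything falls off the work surface, if the arm or the gripper's body presses on something with over 40 N, if the wrist force passes 120 N, or if a joint passes its speed limit or range.

## Working session

There is one attempt and no reset: what is moved stays moved. The work goes in short steps, Python scripts to look and compute and a tool call to move; the robot and the scene stay as the last step left them, time stands still between calls to the robot, and variables do not carry over. Pictures are saved under pics/ and viewed, at most 10 in all, crops included, and the job is handed in when it is done.

```bash
ls; mkdir -p pics; python3 - <<'E'
from station import robot, workorder, capture, get_obs
import cv2,numpy as np,pickle
d={}
for n in("scene","top"):
    c=capture(n);d[n]=c
    cv2.imwrite(f"pics/{n}0.png",c["image"][...,::-1]);print(n,c["K"].tolist(),np.round(c["R"],3).tolist(),c["t"])
pickle.dump(d,open("c0.pkl","wb"))
o=get_obs();print(o["time"],o["tcp_pos"],o["tcp_rot"])
E
```

```text
pics
station.py
scene [[382.4087796114833, 0.0, 312.7865087316073], [0.0, 382.4087796114833, 205.15158764593934], [0.0, 0.0, 1.0]] [[-0.8, 0.6, 0.002], [0.485, 0.648, -0.587], [-0.353, -0.468, -0.81]] [ 470.65319698 -206.4277405   972.89805045]
top [[502.06242128134915, 0.0, 319.3260716055506], [0.0, 502.06242128134915, 201.4358743874435], [0.0, 0.0, 1.0]] [[-0.001, -1.0, 0.017], [-0.998, 0.0, -0.066], [0.066, -0.017, -0.998]] [ -41.80092778  557.65251403 1135.06447436]
0.1 [ 137.96068968 -608.81140928  230.14566428] [-3.12001719e+00 -3.49005987e-01  1.15204951e-04]
```

View pics/scene0.png

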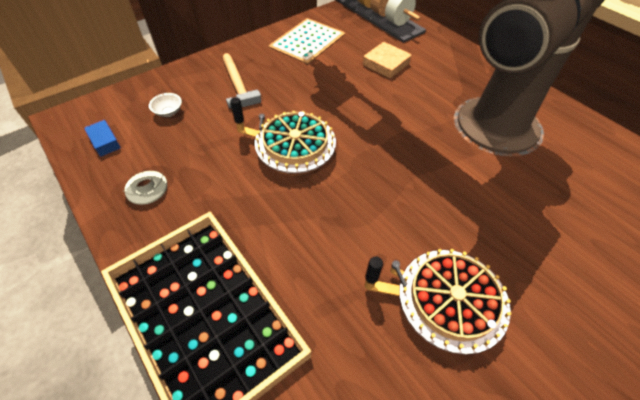

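View pics/top0.png

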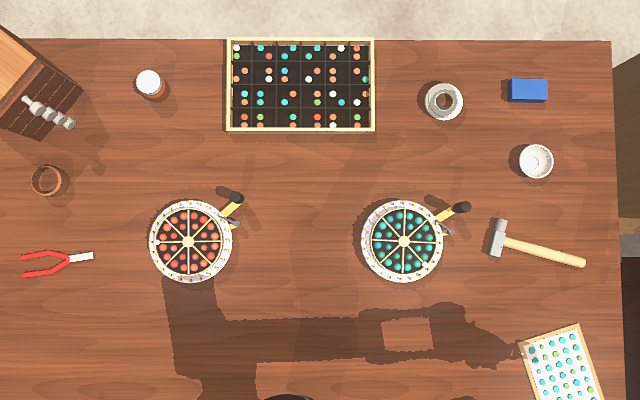

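The scene view shows the turquoise tray hub near (295,133) with its knob near (237,103). In the top view the hub is near (403,241), the knob top near (462,207), and the hammer lies to the right of it at (497,238).

```bash
cat > h.py <<'E'
import numpy as np,cv2
def ray(c,u,v):
    d=c["R"].T@np.linalg.solve(c["K"],[u,v,1.]);return -c["R"].T@c["t"],d
def plane(c,u,v,z):
    o,d=ray(c,u,v);return o+d*(z-o[2])/d[2]
def tri(a,b):
    (o,d),(p,e)=ray(*a),ray(*b);s=np.linalg.lstsq(np.c_[d,-e],p-o,rcond=None)[0]
    x,y=o+d*s[0],p+e*s[1];return (x+y)/2,np.linalg.norm(x-y)
E
python3 - <<'E'
import pickle,cv2,numpy as np
from h import *
d=pickle.load(open("c0.pkl","rb"))
out=[]
for n,(x,y,w,h) in {"scene":(215,85,130,90),"top":(350,180,130,110)}.items():
    c=d[n];im=c["image"][y:y+h,x:x+w]
    out.append(cv2.resize(im,None,fx=5,fy=5,interpolation=cv2.INTER_CUBIC)[:440,:,::-1] if 0 else cv2.resize(im,(600,290 if 0 else 400),interpolation=cv2.INTER_CUBIC)[...,::-1])
    m=(im.max(2)<45).astype(np.uint8)
    k,l,s,ce=cv2.connectedComponentsWithStats(m)
    for i in range(1,k):
        if s[i,4]>25: print(n,s[i]+[x,y,0,0,0],ce[i]+[x,y])
    b=(im.min(2)>225).astype(np.uint8)
    hsv=cv2.cvtColor(im,cv2.COLOR_RGB2HSV)
    t=cv2.inRange(hsv,(75,100,60),(100,255,255));v,u=np.nonzero(t)
    print("stones circle",cv2.minEnclosingCircle(np.c_[u+x,v+y].astype(np.float32)))
cv2.imwrite("pics/cropS.png",out[0]);cv2.imwrite("pics/cropT.png",out[1])
print("hub",tri((d["scene"],295,133.5),(d["top"],403.5,241)))
print("knob",tri((d["scene"],235.5,99),(d["top"],463,207)))
E
```

```text
scene [231 101  12  22 187] [237.02139037 111.10160428]
stones circle ((294.5, 135.5), 29.538209915161133)
stones circle ((403.091552734375, 241.10328674316406), 29.54540252685547)
hub (array([ 467.4272786 , -227.93383798,   59.5725275 ]), np.float64(0.7447664288751613))
knob (array([ 541.1751149 , -345.73466584,  115.57975488]), np.float64(4.492210677116829))
```

View pics/cropS.png

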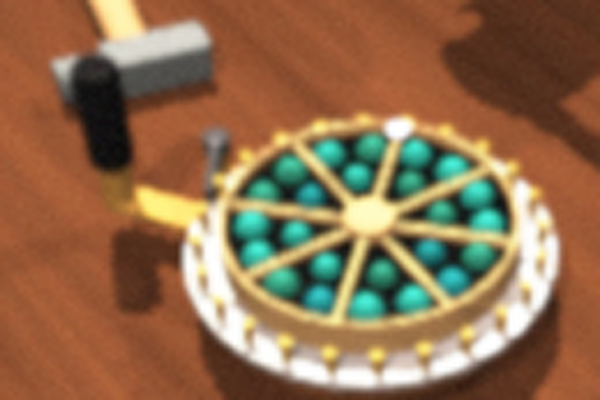

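View pics/cropT.png

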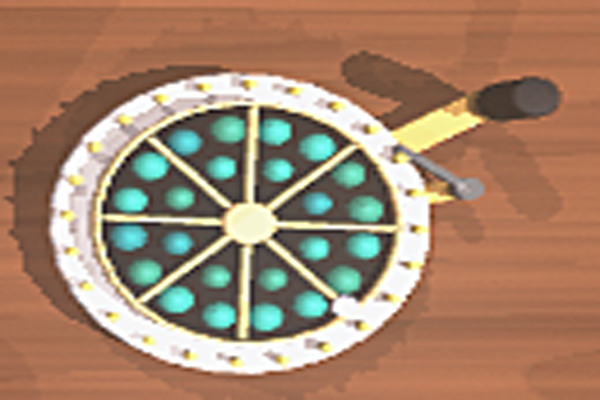

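The crops put the hub at (295.2,133.6) in the scene view and (404.2,241.0) in the top view. The knob top is at (235.6,100.3) and (466.6,207.0). The mark is at top-view (425.2,264.4), and a grey pawl post stands clockwise of the knob.

```bash
python3 - <<'E'
import pickle
from h import *
from station import robot, workorder, capture, get_obs
from scipy.spatial.transform import Rotation as Ro
d=pickle.load(open("c0.pkl","rb"));S,T=d["scene"],d["top"]
hub=tri((S,295.2,133.6),(T,404.2,241.0));k=tri((S,235.6,100.3),(T,466.6,207.))
post=tri((S,215+215/4.615,85+133/4.444),(T,451.8,231.4))
mk=tri((S,215+398/4.615,85+128/4.444),(T,425.2,264.4))
for n,a in dict(hub=hub,knob=k,post=post,mark=mk).items():print(n,a[0].round(1),a[1].round(1))
print("planes",plane(S,235.6,100.3,110),plane(T,466.6,207,110),plane(T,404.2,241,60))
v=k[0]-hub[0];print(np.hypot(*v[:2]),np.degrees(np.arctan2(v[1],v[0])))
o=get_obs();print(Ro.from_rotvec(o["tcp_rot"]).as_matrix().round(3))
E
```

```text
hub [ 466.8 -229.3   58. ] 0.7
knob [ 539.9 -355.2  105.6] 0.1
post [ 488.3 -338.8   47.9] 0.1
mark [ 415.6 -275.7   57.3] 0.5
planes [ 542.08250623 -350.041167    110.        ] [ 539.59568786 -353.81189257  110.        ] [ 467.14348472 -229.16607094   60.        ]
145.53342874084996 -59.886489546721435
[[ 0.975  0.221 -0.   ]
 [ 0.221 -0.975  0.002]
 [ 0.    -0.002 -1.   ]]
```

Call:
drive_effector([
  [[34.5,-12.3,0],[0,0,0],60],
  [[34.5,-12.3,0],[0,0,0],60],
  [[34.5,-12.3,0],[0,0,0],60],
  [[34.5,-12.3,0],[0,0,0],60],
  [[34.5,-12.3,0],[0,0,0],60],
  [[34.5,-12.3,0],[0,0,0],60],
  [[34.5,-12.3,0],[0,0,0],60],
  [[34.5,-12.3,0],[0,0,0],60],
], grip_n=25)

```text
time: 0.77
tcp_pos: [386.6, -451.1, 230.8]
tcp_rot: [-3.121, -0.349, 0.001]
force: [0.5, -1.1, -1.2]
gripper_width: 60.3
grasp_force: 0.0
```

Call:
drive_effector([
  [[34.5,-12.3,0],[0,0,0],60],
  [[34.5,-12.3,0],[0,0,0],60],
  [[34.5,-12.3,0],[0,0,0],60],
  [[34.5,-12.3,0],[0,0,0],60],
  [[34.5,-12.3,0],[0,0,0],60],
  [[0,0,0],[0,0,0.12],60],
  [[0,0,0],[0,0,0.12],60],
  [[0,0,0],[0,0,0.12],60],
])

```text
time: 1.43
tcp_pos: [540.7, -353.3, 230.3]
tcp_rot: [-3.133, 0.221, 0.002]
force: [0.8, -0.4, -0.4]
gripper_width: 59.8
grasp_force: 0.0
```

Call:
drive_effector([
  [[0,0,0],[0,0,0.12],60],
  [[0,0,0],[0,0,0.12],60],
  [[0,0,0],[0,0,0.12],60],
  [[0,0,0],[0,0,0.12],60],
  [[0,0,0],[0,0,0.12],60],
  [[0,0,0],[0,0,0.12],60],
  [[0,0,0],[0,0,0.12],60],
  [[0,0,0],[0,0,0.12],60],
])

```text
time: 2.1
tcp_pos: [539.7, -354.2, 230.4]
tcp_rot: [-2.676, 1.646, 0.002]
force: [0.7, -0.6, 0.0]
gripper_width: 60.1
grasp_force: 0.0
```

```bash
cat > st.py <<'E'
import pickle,sys
from h import *
from station import robot, workorder, capture, get_obs
from scipy.spatial.transform import Rotation as Ro
def state(goal):
    o=get_obs();R=Ro.from_rotvec(o["tcp_rot"]).as_matrix();p=np.array(o["tcp_pos"])
    print("t",o["time"],"p",p.round(1),"yAng",np.degrees(np.arctan2(R[1,1],R[0,1])).round(1),"z",R[:,2].round(3),"q",np.round(o["qpos"],2),"F",np.round(o["force"],1),"w",round(o["gripper_width"],1))
    print("tool delta",(R.T@(np.array(goal)-p)).round(1));return R,p
def wcap(goal,name):
    R,p=state(goal);c=capture("wrist");H=np.array(c["hand_eye"])
    Rw=R@H[:3,:3];tw=R@H[:3,3]+p
    c["R"]=Rw.T;c["t"]=-Rw.T@tw;pickle.dump(c,open(name+".pkl","wb"))
    cv2.imwrite(f"pics/{name}.png",c["image"][...,::-1]);return c
E
python3 -c "
from st import *
c=wcap([540,-354,70],'w1')
x=c['R']@[540,-354,110]+c['t'];print(c['K']@x/x[2])"
```

```text
t 2.1 p [ 539.7 -354.2  230.4] yAng -153.2 z [-0.001  0.001 -1.   ] q [-0.65  0.35  1.58  0.    1.21  2.03] F [ 0.7 -0.6  0. ] w 60.1
tool delta [  0.2  -0.4 160.4]
[317.61837839 196.74261518   1.        ]
```

View pics/w1.png

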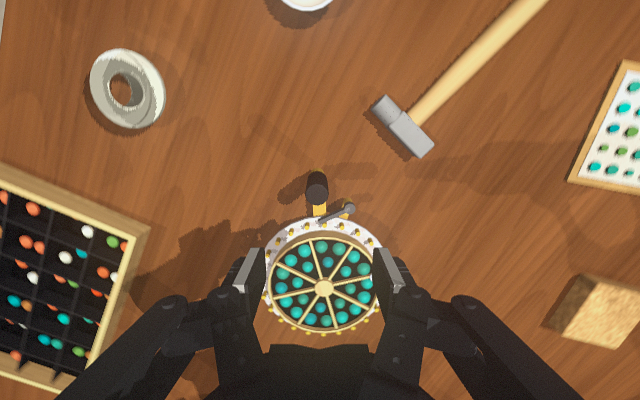

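The wrist view shows the knob at about (317,187), between the finger planes. I'll zoom in to locate its top face.

```bash
python3 - <<'E'
from h import *;import pickle
c=pickle.load(open("w1.pkl","rb"))
im=c["image"][150:240,260:380];cv2.imwrite("pics/w1c.png",cv2.resize(im,(720,540),interpolation=cv2.INTER_CUBIC)[...,::-1])
for X in([540,-354,110],[540,-354,48],[467,-229,59]):
    x=c['R']@X+c['t'];print((c['K']@x/x[2]).round(1),x.round(1))
print((-c["R"].T@c["t"]).round(1)); print(c["depth"][170:215:3,317].round(0))
E
```

```text
[317.6 196.7   1. ] [ -0.9  -4.9 274.5]
[317.8 181.3   1. ] [ -0.9 -24.5 333.3]
[324.4 289.3   1. ] [  7.8 116.1 368.4]
[ 576.3 -427.4  372. ]
[342. 314. 299. 287. 275. 273. 272. 274. 275. 276. 277. 278. 371. 370.
 372.]
```

View pics/w1c.png

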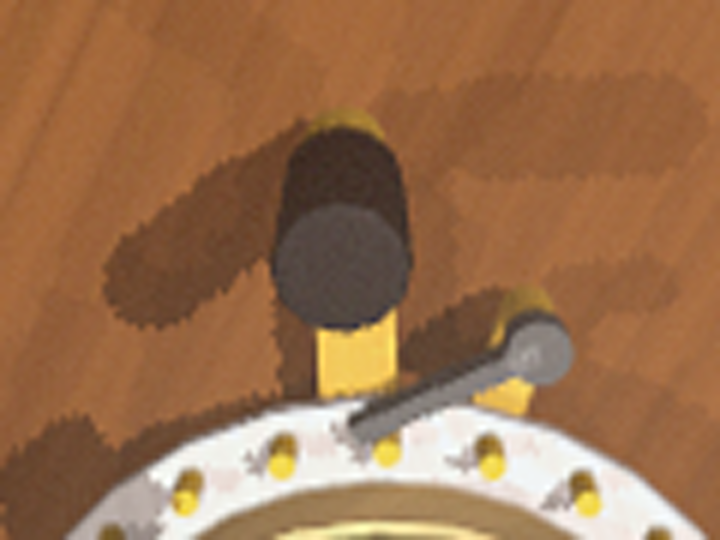

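Top face at (317.0,194.3), about 1.5 mm outward of the prediction. Now I'll descend and grip.

Call:
drive_effector([
  [[1.2,0,32],[0,0,-0.055],60],
  [[0,0,32],[0,0,0],60],
  [[0,0,32],[0,0,0],60],
  [[0,0,32],[0,0,0],60],
  [[0,0,30],[0,0,0],60],
  [[0,0,0],[0,0,0],60],
], grip_n=25)

```text
time: 2.65
tcp_pos: [535.3, -351.5, 65.3]
tcp_rot: [-2.725, 1.56, 0.024]
force: [-2.0, 1.1, -0.2]
gripper_width: 60.1
grasp_force: 0.0
```

```bash
python3 -c "
from st import *
c=wcap([540.2,-355.2,72],'w2')"
```

```text
t 2.65 p [ 535.3 -351.5   65.3] yAng -149.6 z [-0.012  0.009 -1.   ] q [-0.65  0.53  1.68 -0.    0.94  1.96] F [-2.   1.1 -0.2] w 60.1
tool delta [ 5.5 -2.4 -6.8]
```

View pics/w2.png

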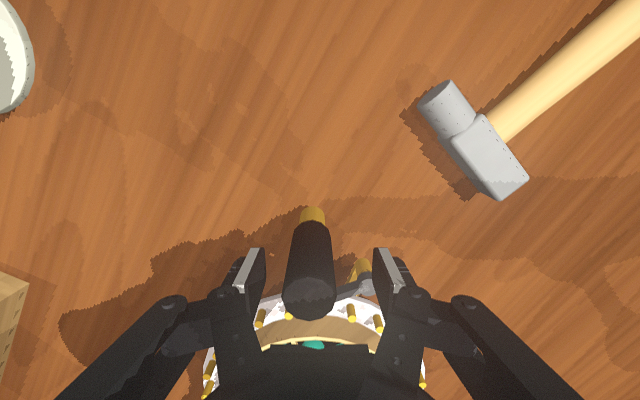

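The knob stands between the fingers, its top at (308,298). I'll let the arm settle and re-read before closing.

Call:
drive_effector([
  [[0,0,0],[0,0,0],60],
  [[0,0,0],[0,0,0],60],
])

```text
time: 2.87
tcp_pos: [542.4, -356.8, 75.8]
tcp_rot: [2.725, -1.563, 0.007]
force: [0.1, 1.1, 0.8]
gripper_width: 60.2
grasp_force: 0.0
```

```bash
python3 -c "
from st import *
state([540.2,-355.2,72])"
```

```text
t 2.8667 p [ 542.4 -356.8   75.8] yAng -149.7 z [ 0.003 -0.003 -1.   ] q [-0.65  0.52  1.67  0.    0.94  1.96] F [0.1 1.1 0.8] w 60.2
tool delta [-2.5  1.1  3.7]
```

Call:
drive_effector([
  [[0,0,4],[0,0,0],40],
  [[0,0,0],[0,0,0],30],
  [[0,0,0],[0,0,0],20],
  [[0,0,0],[0,0,0],15],
  [[0,0,0],[0,0,0],15],
  [[0,0,0],[0,0,0],15],
], grip_n=25)

```text
time: 3.37
tcp_pos: [541.5, -356.1, 70.8]
tcp_rot: [2.724, -1.564, 0.003]
force: [-1.0, 1.0, 5.6]
gripper_width: 23.4
grasp_force: 25.3
```

```bash
python3 -c "
from st import *
state([540.2,-355.2,68])"
```

```text
t 3.3667 p [ 541.5 -356.1   70.8] yAng -149.7 z [ 0.002 -0.001 -1.   ] q [-0.65  0.53  1.68  0.    0.93  1.96] F [-1.   1.   5.6] w 23.4
tool delta [-1.5  0.7  2.8]
```

Call:
drive_effector([
  [[-0.18,-7.25,0],[0,0,-0.05],15],
  [[-0.18,-7.25,0],[0,0,-0.05],15],
  [[-0.18,-7.25,0],[0,0,-0.05],15],
  [[-0.18,-7.25,0],[0,0,-0.05],15],
  [[-0.18,-7.25,0],[0,0,-0.05],15],
  [[-0.18,-7.25,0],[0,0,-0.05],15],
  [[-0.18,-7.25,0],[0,0,-0.05],15],
  [[-0.18,-7.25,0],[0,0,-0.05],15],
])

```text
time: 4.03
tcp_pos: [584.9, -317.8, 70.8]
tcp_rot: [2.981, -0.989, 0.004]
force: [-0.4, -0.4, 6.0]
gripper_width: 23.4
grasp_force: 25.3
```

```bash
cat > a.py <<'E'
from st import *
R,p=state([0,0,0]);v=p-[467,-229.2,0];print("rad",np.hypot(v[0],v[1]).round(1),"ang",np.degrees(np.arctan2(v[1],v[0])).round(1),"F tool",(R.T@get_obs()["force"]).round(1))
E
python3 a.py
```

```text
t 4.0333 p [ 584.9 -317.8   70.8] yAng -126.7 z [ 0.002 -0.001 -1.   ] q [-0.56  0.56  1.63 -0.    0.95  1.65] F [-0.4 -0.4  6. ] w 23.4
tool delta [-659.    94.7   69.1]
rad 147.4 ang -36.9 F tool [-0.   0.6 -6. ]
```

Call:
drive_effector([
  [[-0.18,-7.25,0],[0,0,-0.05],15],
  [[-0.18,-7.25,0],[0,0,-0.05],15],
  [[-0.18,-7.25,0],[0,0,-0.05],15],
  [[-0.18,-7.25,0],[0,0,-0.05],15],
  [[-0.18,-7.25,0],[0,0,-0.05],15],
  [[-0.18,-7.25,0],[0,0,-0.05],15],
  [[-0.18,-7.25,0],[0,0,-0.05],15],
  [[-0.18,-7.25,0],[0,0,-0.05],15],
])

```text
time: 4.7
tcp_pos: [610.1, -265.6, 70.8]
tcp_rot: [3.118, -0.377, 0.006]
force: [0.8, -0.9, 4.3]
gripper_width: 23.1
grasp_force: 25.2
```

```bash
python3 a.py
```

```text
t 4.7 p [ 610.1 -265.6   70.8] yAng -103.8 z [ 0.004 -0.001 -1.   ] q [-0.48  0.56  1.63  0.    0.95  1.34] F [ 0.8 -0.9  4.3] w 23.1
tool delta [-656.1 -112.4   68.3]
rad 147.6 ang -14.3 F tool [ 1.   0.7 -4.3]
```

Call:
drive_effector([
  [[-0.18,-7.25,0],[0,0,-0.05],15],
  [[-0.18,-7.25,0],[0,0,-0.05],15],
  [[-0.18,-7.25,0],[0,0,-0.05],15],
  [[-0.18,-7.25,0],[0,0,-0.05],15],
  [[-0.18,-7.25,0],[0,0,-0.05],15],
  [[-0.18,-7.25,0],[0,0,-0.05],15],
])

```text
time: 5.2
tcp_pos: [614.5, -222.1, 70.8]
tcp_rot: [3.139, 0.092, 0.007]
force: [1.5, 0.5, 3.3]
gripper_width: 23.5
grasp_force: 25.2
```

```bash
python3 a.py
```

```text
t 5.2 p [ 614.5 -222.1   70.8] yAng -86.6 z [ 0.005 -0.001 -1.   ] q [-0.41  0.54  1.66  0.    0.94  1.1 ] F [1.5 0.5 3.3] w 23.5
tool delta [-600.6 -258.    67.8]
rad 147.6 ang 2.7 F tool [ 1.6 -0.4 -3.3]
```

Call:
drive_effector([
  [[-0.18,-7.25,0],[0,0,-0.05],15],
  [[-0.05,-4.35,0],[0,0,-0.03],15],
  [[-0.05,-4.35,0],[0,0,-0.03],15],
  [[0,0,0],[0,0,0],15],
])

```text
time: 5.53
tcp_pos: [612.7, -205.6, 70.8]
tcp_rot: [3.13, 0.265, 0.007]
force: [4.3, 2.4, 5.4]
gripper_width: 23.3
grasp_force: 25.3
```

```bash
python3 a.py
```

```text
t 5.5333 p [ 612.7 -205.6   70.8] yAng -80.3 z [ 0.005 -0.    -1.   ] q [-0.39  0.53  1.68  0.    0.93  1.01] F [4.3 2.4 5.4] w 23.3
tool delta [-569.7 -305.8   68. ]
rad 147.6 ang 9.2 F tool [ 4.7 -1.7 -5.4]
```

Call:
drive_effector([
  [[-0.05,-4.35,0],[0,0,-0.03],15],
  [[0,-3,0],[0,0,-0.02],15],
  [[0,0,0],[0,0,0],15],
])

```text
time: 5.78
tcp_pos: [611.5, -199.1, 70.8]
tcp_rot: [3.121, 0.343, 0.008]
force: [5.1, 0.8, 4.9]
gripper_width: 23.4
grasp_force: 25.4
```

```bash
python3 a.py
```

```text
t 5.7833 p [ 611.5 -199.1   70.8] yAng -77.5 z [ 0.005 -0.001 -1.   ] q [-0.38  0.52  1.69  0.    0.92  0.97] F [5.1 0.8 4.9] w 23.4
tool delta [-554.  -327.2   67.5]
rad 147.6 ang 11.8 F tool [ 5.2  0.3 -4.9]
```

Call:
drive_effector([
  [[0.3,-3,0],[0,0,-0.02],15],
  [[0,-3,0],[0,0,-0.02],15],
  [[0,0,0],[0,0,0],15],
])

```text
time: 6.03
tcp_pos: [611.0, -199.1, 70.8]
tcp_rot: [3.103, 0.407, 0.01]
force: [4.8, -13.8, 0.3]
gripper_width: 23.2
grasp_force: 27.3
```

```bash
python3 a.py
```

```text
t 6.0333 p [ 611.  -199.1   70.8] yAng -75.0 z [ 0.008 -0.011 -1.   ] q [-0.38  0.52  1.7  -0.01  0.92  0.94] F [  4.8 -13.8   0.3] w 23.2
tool delta [-539.2 -350.9   63.8]
rad 147.1 ang 11.8 F tool [ 1.1 14.6 -0.1]
```

Call:
drive_effector([
  [[0.2,-3,0],[0,0,-0.02],15],
  [[0,-3,0],[0,0,-0.02],15],
  [[0,0,0],[0,0,0],15],
])

```text
time: 6.28
tcp_pos: [610.6, -199.0, 70.8]
tcp_rot: [3.084, 0.47, 0.013]
force: [6.7, -28.3, -5.1]
gripper_width: 23.3
grasp_force: 33.4
```

```bash
python3 a.py
```

```text
t 6.2833 p [ 610.6 -199.    70.8] yAng -72.7 z [ 0.011 -0.02  -1.   ] q [-0.38  0.51  1.7  -0.02  0.91  0.9 ] F [  6.7 -28.3  -5.1] w 23.3
tool delta [-524.  -373.3   59.8]
rad 146.8 ang 11.9 F tool [-2.1 28.9  5.8]
```

The far stop is reached: the knob stays at 11.8° while the force rises to 29 N. Now the return swing.

Call:
drive_effector([
  [[0,6,0],[0,0,0.04],15],
  [[0,5.5,0],[0,0,0.04],15],
  [[-0.18,7.25,0],[0,0,0.05],15],
  [[-0.18,7.25,0],[0,0,0.05],15],
  [[-0.18,7.25,0],[0,0,0.05],15],
  [[-0.18,7.25,0],[0,0,0.05],15],
  [[-0.18,7.25,0],[0,0,0.05],15],
  [[-0.18,7.25,0],[0,0,0.05],15],
])

```text
time: 6.95
tcp_pos: [612.7, -243.5, 70.5]
tcp_rot: [3.136, -0.126, -0.001]
force: [-2.4, -2.4, 7.7]
gripper_width: 23.1
grasp_force: 25.7
```

```bash
python3 a.py
```

```text
t 6.95 p [ 612.7 -243.5   70.5] yAng -94.6 z [-0.001 -0.003 -1.   ] q [-0.44  0.55  1.65 -0.    0.95  1.21] F [-2.4 -2.4  7.7] w 23.1
tool delta [-630.2 -193.9   69.9]
rad 146.4 ang -5.6 F tool [-2.2  2.7 -7.7]
```

Call:
drive_effector([
  [[-0.18,7.25,0],[0,0,0.05],15],
  [[-0.18,7.25,0],[0,0,0.05],15],
  [[-0.18,7.25,0],[0,0,0.05],15],
  [[-0.18,7.25,0],[0,0,0.05],15],
  [[-0.18,7.25,0],[0,0,0.05],15],
  [[-0.18,7.25,0],[0,0,0.05],15],
  [[-0.18,7.25,0],[0,0,0.05],15],
  [[-0.18,7.25,0],[0,0,0.05],15],
])

```text
time: 7.62
tcp_pos: [595.9, -298.0, 70.4]
tcp_rot: [3.049, -0.748, -0.002]
force: [-2.4, -0.6, 8.2]
gripper_width: 23.1
grasp_force: 25.7
```

```bash
python3 a.py
```

```text
t 7.6167 p [ 595.9 -298.    70.4] yAng -117.6 z [-0.002 -0.002 -1.   ] q [-0.53  0.56  1.63 -0.    0.95  1.53] F [-2.4 -0.6  8.2] w 23.1
tool delta [-666.1   11.4   71. ]
rad 146.2 ang -28.1 F tool [-1.9  1.7 -8.2]
```

Call:
drive_effector([
  [[-0.18,7.25,0],[0,0,0.05],15],
  [[-0.18,7.25,0],[0,0,0.05],15],
  [[-0.18,7.25,0],[0,0,0.05],15],
  [[-0.18,7.25,0],[0,0,0.05],15],
  [[-0.18,7.25,0],[0,0,0.05],15],
  [[-0.18,7.25,0],[0,0,0.05],15],
  [[-0.18,7.25,0],[0,0,0.05],15],
  [[-0.18,7.25,0],[0,0,0.05],15],
])

```text
time: 8.28
tcp_pos: [559.2, -342.3, 70.4]
tcp_rot: [2.84, -1.339, -0.003]
force: [-2.9, 0.0, 10.3]
gripper_width: 23.2
grasp_force: 25.8
```

```bash
python3 a.py
```

```text
t 8.2833 p [ 559.2 -342.3   70.4] yAng -140.5 z [-0.003 -0.001 -1.   ] q [-0.61  0.55  1.65 -0.    0.95  1.84] F [-2.9  0.  10.3] w 23.2
tool delta [-619.9  213.3   71.5]
rad 145.9 ang -50.8 F tool [ -1.9   2.3 -10.3]
```

Call:
drive_effector([
  [[-0.18,7.25,0],[0,0,0.05],15],
  [[-0.05,4.35,0],[0,0,0.03],15],
  [[-0.05,4.35,0],[0,0,0.03],15],
  [[-0.05,4.35,0],[0,0,0.03],15],
  [[0,0,0],[0,0,0],15],
])

```text
time: 8.7
tcp_pos: [542.2, -354.1, 70.4]
tcp_rot: [2.74, -1.533, -0.004]
force: [-3.6, 0.2, 9.4]
gripper_width: 23.6
grasp_force: 25.9
```

```bash
python3 a.py
```

```text
t 8.7 p [ 542.2 -354.1   70.4] yAng -148.5 z [-0.003 -0.001 -1.   ] q [-0.64  0.53  1.67 -0.    0.94  1.95] F [-3.6  0.2  9.4] w 23.6
tool delta [-585.3  276.8   71.9]
rad 145.8 ang -58.9 F tool [-2.1  3.  -9.4]
```

Call:
drive_effector([
  [[0,3,0],[0,0,0.02],15],
  [[0,3,0],[0,0,0.02],15],
  [[0,3,0],[0,0,0.02],15],
  [[0,0,0],[0,0,0],15],
])

```text
time: 9.03
tcp_pos: [534.7, -358.3, 70.4]
tcp_rot: [2.693, -1.614, -0.004]
force: [-3.4, 0.3, 10.3]
gripper_width: 23.5
grasp_force: 25.9
```

```bash
python3 a.py
```

```text
t 9.0333 p [ 534.7 -358.3   70.4] yAng -151.9 z [-0.003 -0.    -1.   ] q [-0.66  0.53  1.68 -0.    0.93  2.  ] F [-3.4  0.3 10.3] w 23.5
tool delta [-568.   302.4   71.9]
rad 145.8 ang -62.3 F tool [ -1.9   2.8 -10.3]
```

Call:
drive_effector([
  [[0,3,0],[0,0,0.02],15],
  [[0,3,0],[0,0,0.01],15],
  [[0,0,0],[0,0,0],15],
])

```text
time: 9.28
tcp_pos: [533.4, -358.7, 70.4]
tcp_rot: [-2.665, 1.655, -0.004]
force: [7.2, 6.7, 6.4]
gripper_width: 23.8
grasp_force: 26.1
```

```bash
python3 a.py
```

```text
t 9.2833 p [ 533.4 -358.7   70.4] yAng -153.7 z [ 0.005  0.002 -1.   ] q [-0.66  0.52  1.69  0.01  0.93  2.02] F [7.2 6.7 6.4] w 23.8
tool delta [-558.   319.4   68.7]
rad 145.5 ang -62.9 F tool [-2.8 -9.5 -6.4]
```

Back at the starting stop: 62.9 + 11.9 = 74.8° of span, with the force reversed. I'll relax, open, retreat straight up, and look.

Call:
drive_effector([
  [[0,2,0],[0,0,0],15],
  [[0,0,0],[0,0,0],15],
  [[0,-4,0],[0,0,0],15],
  [[0,0,0],[0,0,0],15],
])

```text
time: 9.62
tcp_pos: [533.4, -358.6, 70.3]
tcp_rot: [-2.67, 1.654, 0.001]
force: [0.9, 2.7, 9.0]
gripper_width: 23.2
grasp_force: 25.9
```

```bash
python3 a.py
```

```text
t 9.6167 p [ 533.4 -358.6   70.3] yAng -153.6 z [-0.     0.001 -1.   ] q [-0.66  0.52  1.69  0.    0.93  2.02] F [0.9 2.7 9. ] w 23.2
tool delta [-558.6  317.9   70.7]
rad 145.5 ang -62.8 F tool [-2.1 -2.  -9. ]
```

Call:
drive_effector([
  [[0,0,0],[0,0,0],40],
  [[0,0,0],[0,0,0],60],
  [[0,0,0],[0,0,0],60],
  [[0,0,0],[0,0,0],60],
  [[0,0,-8],[0,0,0],60],
  [[0,0,-15],[0,0,0],60],
  [[0,0,-20],[0,0,0],60],
  [[0,0,-25],[0,0,0],60],
])

```text
time: 10.28
tcp_pos: [531.2, -359.0, 136.3]
tcp_rot: [-2.668, 1.658, 0.007]
force: [-0.1, -0.0, -0.1]
gripper_width: 60.1
grasp_force: 0.0
```

Call:
drive_effector([
  [[0,0,-30],[0,0,0],60],
  [[0,0,-30],[0,0,0],60],
  [[0,0,-30],[0,0,0],60],
  [[-40,0,0],[0,0,0],60],
  [[-40,0,0],[0,0,0],60],
  [[-40,0,0],[0,0,0],60],
  [[0,0,0],[0,0,0],60],
  [[0,0,0],[0,0,0],60],
])

```text
time: 10.95
tcp_pos: [478.0, -250.3, 227.1]
tcp_rot: [2.67, -1.656, -0.002]
force: [0.4, -0.3, -0.0]
gripper_width: 59.9
grasp_force: 0.0
```

```bash
python3 - <<'E'
from st import *
d={}
c=wcap([0,0,0],'w3')
for n in("scene","top"): d[n]=capture(n)
pickle.dump(d,open("c1.pkl","wb"))
a=d["scene"]["image"][85:175,215:345];b=d["top"]["image"][180:290,350:480]
f=lambda i:cv2.resize(i,(390,300),interpolation=cv2.INTER_CUBIC)[...,::-1]
cv2.imwrite("pics/after.png",np.hstack([f(a),f(b)]))
E
```

```text
t 10.95 p [ 478.  -250.3  227.1] yAng -153.6 z [-0.001  0.001 -1.   ] q [-0.56  0.15  1.84 -0.    1.16  2.12] F [ 0.4 -0.3 -0. ] w 59.9
tool delta [-436.3  316.7  227.9]
```

View pics/after.png

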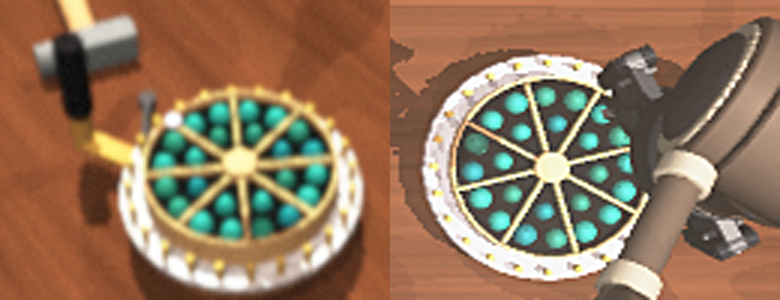

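View pics/w3.png

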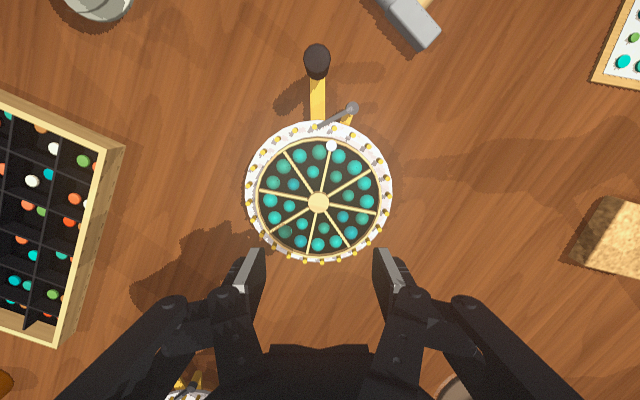

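After the move the mark sits at (332,146) in the wrist view, with the hub at (318,203) and the knob top at (317,53). The tray has turned and the lever is back. A quick numeric check, then hand in.

```bash
python3 - <<'E'
from st import *
def ang(c,pts):
    h=plane(c,*pts[0],59);r=[]
    for u,v,z in pts[1:]:
        w=plane(c,u,v,z)-h;r.append((np.degrees(np.arctan2(w[1],w[0])).round(1),np.hypot(*w[:2]).round(1)))
    print(h.round(1),r)
c=pickle.load(open("w3.pkl","rb"))
g=c["image"][35:85,295:340].max(2)
ang(c,[(318,203),(316.5,64,110),(332,146,60)])
c=pickle.load(open("w1.pkl","rb"));ang(c,[(323.5,288.5),(317,194.3,110)])
E
```

```text
[ 467.9 -230.    59. ] [(np.float64(-63.1), np.float64(140.8)), (np.float64(-76.6), np.float64(68.1))]
[ 468.6 -229.5   59. ] [(np.float64(-60.0), np.float64(146.0))]
```

```bash
python3 -c "
from station import robot, workorder, capture, get_obs
print(workorder.close_job())"
```

```text
the job is handed in; nothing more can be done
None
```

I swung the turquoise lever by its knob to the far stop and back to the starting stop, then let go. The tray stayed turned by about 61°, the coral carousel was not touched, and I handed the job in about 11 s into the 45 s allowed.

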